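# Hang the slide carrier on the drain rail

### The job

Hang the carrier of microscope slides on the drain rail: from the robot's side, lift its two hooks over the rail's front lip and lower it gently until both shoes sit flat in the channel behind the lip, up against the rubber-tipped end stop. Then swing the keeper flap fully down across the channel behind the carrier so that it cannot run back. Keep the carrier upright all the way and leave the timer, the vial and the tweezers where they are.

Things in the scene. Friction and masses are not known exactly. Their poses are not given: they have to be found in the camera images.
- carrier_grip (a point): Centre of the grey plastic grip (12 x, 44 y, 24 z mm) on top of the loose slide carrier (about 280 g). Carrier axes: x away from its front, y along the grip, z up. Two thin wire bail legs run down from y -30 and +30 mm beside the grip, to y -41 and +41 mm 40 mm lower. It starts standing on the worktop 158 mm below this point.
- carrier_shoes (a point): Midway between the undersides of the carrier's two white plastic shoes, 80 mm straight below the grip centre, same axes. Each shoe is 12 (x) by 16 (y) by 16 (z) mm, at y -43 and +43 mm: 102 mm over both. Each is the end of a steel C-hook 4 mm thick: inner limb at x 0, top limb 34 to 46 mm up, front limb at x -42 to -32 mm. The hooks are open towards +x.
- slide_carrier: The same carrier; this origin is at its feet, the underside of its steel rack of upright glass slides, 78 mm below the shoes point, same axes. Rack: 84 (x) by 90 (y) by 36 (z) mm, its top edge 42 mm below the shoes' undersides. It hangs under the rail when the shoes sit in the channel. The whole carrier balances within 3 mm of x 0.
- drain_stand: Fixed aluminium and steel stand with a small yaw; origin on the worktop under the middle of its rail; x away from the robot, y along the rail to the end stop. Base 180 by 280 mm, drip tray rim 22 mm high. Two columns behind the rail at x 68 to 88, y -95 and +95 mm, 171 mm high, with brackets no lower than the rail; else free under the rail.
- bay (a point): Point on the rail's channel floor where carrier_shoes comes, with the same axes, when seated and touching the end stop: x 0, y 74, z 150 mm of the stand. Channel inside 22 mm wide (x -11 to 11), floor 4 mm thick; front lip 4 mm thick, 12 mm high above the floor; rear wall 4 mm thick, 18 mm high. Rail from y -209 (open end) to +61 mm from here.
- end_stop (a point): Middle of the rubber face of the end stop, 51 mm along +y from the bay point and 11 mm above the channel floor; the steel stop plate is 30 mm wide and reaches 26 mm above the floor.
- keeper (a joint): Keeper flap angle, rad: 0 = down flat across the channel, grows as it swings up and back, limit 2.0 (leaning away from the robot). It stays where left (friction 0.02 N m). White tongue below it fits in the channel, its side 110 mm from the stop face, so it closes only with the carrier within 8 mm of the stop. When open it is clear of the channel.
- keeper_hinge (a point): Middle of the keeper's hinge line, which runs along the rail (y): at x +19, y -68 mm from the bay point and 21 mm above the channel floor, axes as the stand's. The flap is 18 mm wide along y, 4 mm thick and reaches 45 mm from the hinge; at joint 0 it points to -x and lies level.
- keeper_tip (a point): Middle of the rolled free edge (9 mm thick) of the keeper flap, 41 mm from the hinge line.
- timer: White bench timer, 36 by 64 by 58 mm, loose, origin at the centre of its underside. Leave alone.
- vial: Glass vial with a black cap, 25 mm across, 56 mm high, standing loose, origin at the centre of its underside. Leave alone.
- tweezers: Light tweezers, 131 by 16 by 9 mm, lying loose, origin at the centre of their underside. Leave alone.

How it is judged:
By the outcome, as a careful person would: the job done as asked, in the order asked, and still so for the second after the job is handed in, with the robot touching nothing.
It also fails if it takes over 51 s, if anything falls off the work surface, if the arm or the gripper's body presses on something with over 40 N, if the wrist force passes 120 N, or if a joint passes its speed limit or range.

### The arm

A 7-joint arm with a two-finger parallel gripper is mounted at the origin on a cart in front of the work surface, level with it; the furniture and walls round the work are solid. World frame = base frame: x ahead of the robot, y to its left, z up, the work surface at z = 0. Lengths are in m, angles in rad, forces in N, time in s.
With the tool pointing down it reaches from about 0.425 to 0.875 m from the base axis. Payload 4.7 kg.
Tool frame: the origin (TCP) lies where the fingers leave the gripper's body, on its centre line; the fingertips stand 70 mm ahead of it and the grasp point (between the pads) lies 51 mm ahead of it; z points along the fingers, y is the line along which they close (so a half turn about z gives the same grasp; the last joint's range is limited). The gripper opens to 87 mm and grips with 3 to 60 N. Pads are 19 mm wide; open, the fingers measure 117 mm over their backs; the gripper's body (75 mm by 190 mm) begins 51 mm behind the grasp point.
Start: joints at [1.275, 0.321, -0.07, 1.45, 0.023, 1.371, -0.057], TCP at [0.198, -0.619, 0.292] pointing down, gripper open.
Joint ranges: [-2.86, 2.86], [-0.3, 2.09], [-1.38, 1.24], [0.06, 2.45], [-1.56, 4.7], [0.09, 2.05], [-2.69, 2.69]. Speed limits (rad/s): [2.57, 2.57, 3.14, 3.14, 3.14, 3.14, 3.14].

### API

Orientations are given as a rotation vector (axis times angle).
In Python, from bench import ctrl gives the robot as it stands.
- The arm moves only by the tool drive_tool, never from a script. Its argument "motion" is a list of rows, each a list of 3 entries, a list of its own where there are three numbers: the shift along the tool's x, y, z in cm, then the turn, a rotation vector about the tool's x, y, z in degrees, then the opening, from -1 (shut) to 1 (fully open). In form: [[[x, y, z], [ax, ay, az], claw], ...]. A call has 1 to 12 rows; each row shifts and turns the commanded pose from where the row before left it, along the tool's axes as they then stand; what a row does not reach is not made up. A row lasts 1/8 s, in which the tool goes at most 62.5 mm and 10.7 degrees, less where a joint would pass 70% of its speed; a pose out of reach is approached as far as the arm can. A call with a gripper value outside its range is refused whole. The fingers move at their own pace and stop on an object; "force" is the grip in N (left out, the last holds). Time passes only in rows, so rows that do not move let the fingers close. It gives the time, the measured TCP pose, the force, the opening and the grip force at its end, in the units of the state.
- ctrl.get_state(): the state, without advancing time (a new reading comes with each control period).
- ctrl.get_image(name): name is "side" or "top" or "wrist"; returns the picture (480x640x3 uint8, red, green, blue); there is no depth.
- ctrl.calibration(name): a dict with "K" (3x3 intrinsics, pixels), "distortion" ([k1, k2, p1, p2, k3] as OpenCV has them; the pictures are not rectified), "origin" and "attitude" of the camera in the world; the wrist camera has in their place "tool_from_camera" (4x4, takes a point from camera to tool coordinates, whose origin is the TCP and whose axes are the flange's). Camera axes: x right, y up, looking along -z (the intrinsics and any distortion apply to the point x, -y, -z); pixel columns grow to the right and rows downward; lengths in m; the calibration is good to about 2 mm. A picture is of the moment at which its call begins: read the wrist's pose just before it. calibration takes no time and is no camera call.
- ctrl.close_job(): hands the job in; it is judged then, once.
The state is a dict: "time": time; "joint_positions": joint angles; "qd": joint speeds; "joint_torque": joint torques, N m; "position": TCP position; "tool_rot": TCP orientation; "ft_force": force on the tool from outside, world axes, zero at the start; "torque": the same for the moment, N m; "grip_width": opening from 0.0 (shut) to 1.0 (fully open); "grip_force": force on a finger pad.
Only numpy, scipy, OpenCV 4.12 (cv2) and the standard library are available. Lean on these libraries where they do the work, as an engineer would, in place of code of your own. Each camera call takes 0.05 s, during which the arm holds its last target. There are 200 camera calls.

## Working session

There is one attempt and no reset: what is moved stays moved. The work goes in short steps, Python scripts to look and compute and a tool call to move; the robot and the scene stay as the last step left them, time stands still between calls to the robot, and variables do not carry over. Pictures are saved under pics/ and viewed, at most 10 in all, crops included, and the job is handed in when it is done.

Besides the shell and the picture viewer there is one more tool, called after "Emit:" by a JSON object that holds its "fn" and its "kwargs", one argument or row to a line. drive_tool: Moves the arm, as the interface text tells. Its arguments: {"type":"object","properties":{"motion":{"type":"array","items":{"type":"array"}},"force":{"type":"number"}},"required":["motion"]}

```bash
ls; mkdir -p pics; cat > h.py <<'E'
import numpy as np, cv2
from scipy.spatial.transform import Rotation as R
from bench import ctrl
def cam(name, st=None):
    c=ctrl.calibration(name); K=np.array(c["K"],float); d=np.array(c["distortion"],float)
    if "tool_from_camera" in c:
        st=st or ctrl.get_state()
        T=np.array(c["tool_from_camera"]); r=R.from_rotvec(st["tool_rot"]).as_matrix()
        return K,d,r@T[:3,:3],r@T[:3,3]+np.array(st["position"])
    a=np.array(c["attitude"],float)
    A=a if a.shape==(3,3) else (R.from_rotvec(a).as_matrix() if a.size==3 else R.from_quat(a).as_matrix())
    return K,d,A,np.array(c["origin"],float)
def ray(c,uv):
    K,d,A,o=c; p=cv2.undistortPoints(np.array([[uv]],float),K,d)[0,0]
    v=A@np.array([p[0],-p[1],-1]); return o,v/np.linalg.norm(v)
def onz(c,uv,z):
    o,v=ray(c,uv); return o+v*(z-o[2])/v[2]
def tri(c1,u1,c2,u2):
    o1,v1=ray(c1,u1);o2,v2=ray(c2,u2)
    s=np.linalg.lstsq(np.c_[v1,-v2],o2-o1,rcond=None)[0]
    a,b=o1+s[0]*v1,o2+s[1]*v2; return (a+b)/2,np.linalg.norm(a-b)
def proj(c,P):
    K,d,A,o=c; q=(np.array(P,float).reshape(-1,3)-o)@A; q=q*[1,-1,-1]
    return cv2.projectPoints(q,np.zeros(3),np.zeros(3),K,d)[0][:,0]
def save(name,f):
    im=ctrl.get_image(name); cv2.imwrite(f"pics/{f}.png",cv2.cvtColor(im,cv2.COLOR_RGB2BGR)); return im
E
python3 - <<'E'
from h import *
for n in("side","top","wrist"):
    c=ctrl.calibration(n); print(n,{k:np.round(v,4).tolist() for k,v in c.items()})
    save(n,n+"0")
s=ctrl.get_state();print(s)
E
```

```text
pics
side {'K': [[482.3047, 0.0, 316.075], [0.0, 482.3047, 241.6703], [0.0, 0.0, 1.0]], 'distortion': [-0.0235, 0.0, 0.0, 0.0, 0.0], 'origin': [0.145, 0.5776, 0.7289], 'attitude': [0.3224, -1.0681, -2.3416]}
top {'K': [[501.7914, 0.0, 309.1734], [0.0, 501.7914, 238.1635], [0.0, 0.0, 1.0]], 'distortion': [-0.126, 0.0, 0.0, 0.0, 0.0], 'origin': [0.4784, 0.0023, 1.0071], 'attitude': [0.0379, -0.0561, -1.5414]}
wrist {'K': [[389.2406, 0.0, 321.1233], [0.0, 389.2406, 238.3431], [0.0, 0.0, 1.0]], 'distortion': [-0.0811, 0.0, 0.0, 0.0, 0.0], 'tool_from_camera': [[-0.0, 0.9608, 0.2773, 0.0761], [1.0, -0.0002, 0.0008, 0.0009], [0.0009, 0.2773, -0.9608, -0.0928], [0.0, 0.0, 0.0, 1.0]]}
{'time': 0.15, 'joint_positions': array([ 1.27510567,  0.32164838, -0.07008155,  1.45140237,  0.02261548,
        1.37077876, -0.05689898]), 'qd': array([ 7.68627190e-04, -2.32447077e-03,  6.46875166e-05, -4.03590620e-03,
        9.19713721e-05,  9.96629222e-04, -3.91046559e-04]), 'joint_torque': array([-6.38444271e-04, -4.91796684e+01, -4.04975284e-01, -3.12873495e+01,
       -6.39458676e-02,  4.05012758e-02,  1.29445411e-04]), 'position': array([ 0.19801855, -0.61877389,  0.29141167]), 'tool_rot': array([-3.10257728e+00, -4.84496090e-01,  5.08469435e-04]), 'ft_force': array([ 7.66460052e-04, -8.49242354e-01,  8.89867152e-02]), 'torque': array([-0.01574067, -0.06088724, -0.00737403]), 'grip_force': 0.0, 'grip_width': 0.9993274699252862}
```

View pics/top0.png

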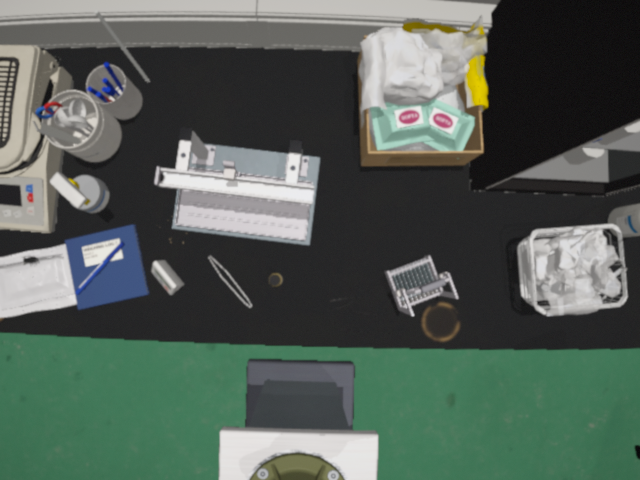

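View pics/side0.png

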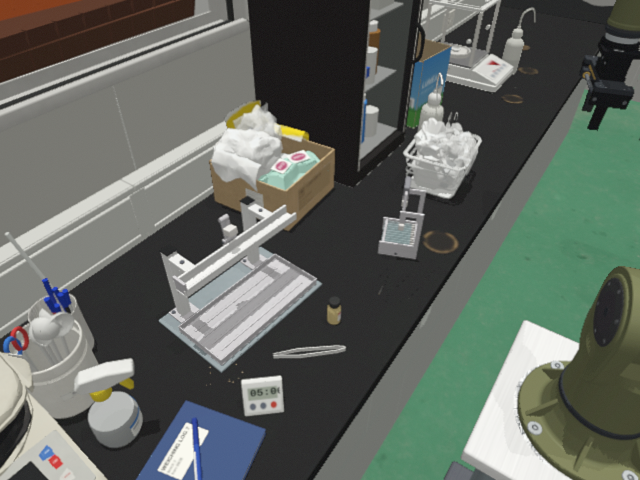

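The top view shows the stand at about (245,190), with its end stop at about (160,178) and the keeper raised at (230,170). The carrier is at (422,285), the timer at (167,277), the tweezers at (230,282) and the vial at (276,280). In the side view the carrier is at (403,230), the stand at (235,270) and the keeper at (228,230). Next I'll zoom in on the carrier and the stand.

```bash
python3 - <<'E'
import cv2,numpy as np
t=cv2.imread('pics/top0.png');s=cv2.imread('pics/side0.png')
def c(im,x,y,w,h):return cv2.resize(im[y:y+h,x:x+w],(400,300),interpolation=cv2.INTER_CUBIC)
cv2.imwrite('pics/m1.png',np.vstack([np.hstack([c(t,370,240,100,75),c(s,355,165,120,90)]),np.hstack([c(t,148,125,180,135),c(s,150,180,180,135)])]))
E
```

```text
(no output)
```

View pics/m1.png

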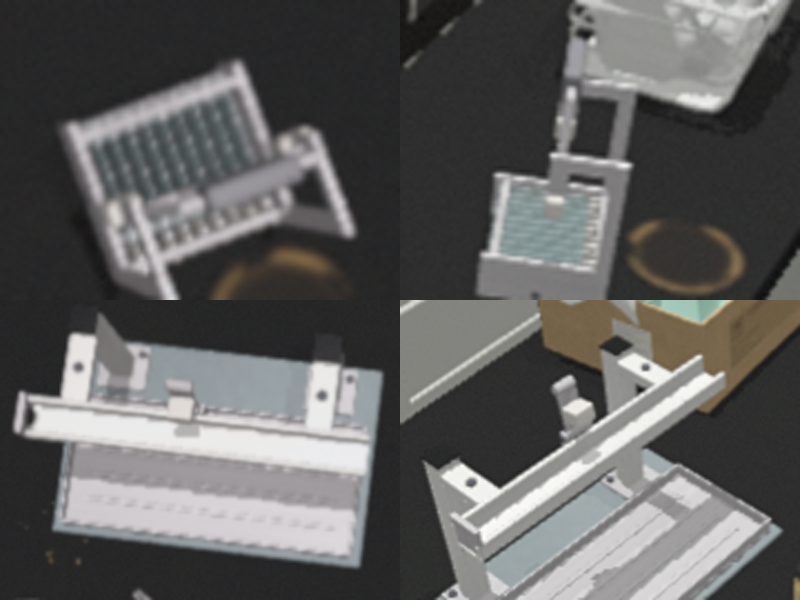

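```bash
python3 - <<'E'
from h import *
t,s=cam("top"),cam("side"); np.set_printoptions(precision=4,suppress=True)
print("grip tri",tri(t,(433.7,285),s,(407.5,183)))
a,b=onz(t,(421.3,289.5),.17),onz(t,(445.5,280),.17);print("grip ends",a,b,np.linalg.norm(a-b),"yaw",np.degrees(np.arctan2(-(a-b)[0],(a-b)[1])))
print("openend lip",onz(t,(313.6,202.4),.162),onz(s,(295.4,216.9),.162),tri(t,(313.6,202.4),s,(295.4,216.9)))
print("openend rear",onz(t,(314.5,186.6),.168),onz(s,(285,205.6),.168))
print("stop end lip",onz(t,(157,184.4),.162),onz(s,(187.3,293.8),.162))
print("keeper tip",tri(t,(148+180*.45,125+85*.45),s,(150+163*.45,180+82*.45)))
T=R.from_rotvec(ctrl.get_state()["tool_rot"]).as_matrix();print(T)
E
```

```text
grip tri (array([ 0.4562, -0.2196,  0.1652]), np.float64(0.0004914932032470019))
grip ends [ 0.4481 -0.1974  0.17  ] [ 0.465  -0.2385  0.17  ] 0.04450496609223134 yaw 22.282028170084423
openend lip [ 0.5904 -0.0126  0.162 ] [0.5822 0.0021 0.162 ] (array([ 0.5927, -0.0126,  0.1478]), np.float64(0.00110044340789336))
openend rear [ 0.6165 -0.0133  0.168 ] [ 0.615  -0.0088  0.168 ]
stop end lip [0.6141 0.2567 0.162 ] [0.6063 0.26   0.162 ]
keeper tip (array([0.6432, 0.126 , 0.2143]), np.float64(0.0010561084757696087))
[[ 0.9524  0.3049 -0.0005]
 [ 0.3049 -0.9524  0.0013]
 [-0.0001 -0.0014 -1.    ]]
```

```bash
cat >> h.py <<'E'
def down(yawy):  # tool pointing down, tool y at world angle yawy (deg)
    a=np.radians(yawy); y=np.array([np.cos(a),np.sin(a),0]); z=np.array([0,0,-1.]); return np.c_[np.cross(y,z),y,z]
def plan(P,Rt,n,claw,st=None,start=None):
    st=st or ctrl.get_state()
    p=np.array(st["position"]);r=R.from_rotvec(st["tool_rot"])
    if start is not None: p,r=np.array(start[0]),R.from_matrix(start[1])
    w=(r.inv()*R.from_matrix(Rt)).as_rotvec()/n; d=(np.array(P)-p)/n; rows=[]
    for i in range(n):
        rows.append([np.round(r.inv().apply(d)*100,2).tolist(),np.round(np.degrees(w),2).tolist(),claw]); r=r*R.from_rotvec(w)
    print(str(rows).replace(" ",""))
E
python3 -c "
from h import *
plan([.4565,-.218,.325],down(22.3),11,1)"
```

```text
[[[3.35,-2.75,-0.3],[-0.01,-0.01,-8.6],1],[[3.72,-2.22,-0.3],[-0.01,-0.01,-8.6],1],[[4.01,-1.64,-0.3],[-0.01,-0.01,-8.6],1],[[4.21,-1.02,-0.3],[-0.01,-0.01,-8.6],1],[[4.32,-0.38,-0.3],[-0.01,-0.01,-8.6],1],[[4.33,0.27,-0.3],[-0.01,-0.01,-8.6],1],[[4.24,0.91,-0.3],[-0.01,-0.01,-8.6],1],[[4.05,1.54,-0.31],[-0.01,-0.01,-8.6],1],[[3.78,2.12,-0.31],[-0.01,-0.01,-8.6],1],[[3.42,2.66,-0.31],[-0.01,-0.01,-8.6],1],[[2.98,3.15,-0.31],[-0.01,-0.01,-8.6],1]]
```

Emit:
{"fn": "drive_tool", "kwargs": {
  "motion": [
    [[3.35,-2.75,-0.3],[0,0,-8.6],1],
    [[3.7,-2.2,-0.3],[0,0,-8.6],1],
    [[4.0,-1.65,-0.3],[0,0,-8.6],1],
    [[4.2,-1.0,-0.3],[0,0,-8.6],1],
    [[4.3,-0.4,-0.3],[0,0,-8.6],1],
    [[4.35,0.3,-0.3],[0,0,-8.6],1],
    [[4.25,0.9,-0.3],[0,0,-8.6],1],
    [[4.05,1.55,-0.3],[0,0,-8.6],1],
    [[3.8,2.1,-0.3],[0,0,-8.6],1],
    [[3.4,2.65,-0.3],[0,0,-8.6],1],
    [[3.0,3.15,-0.3],[0,0,-8.6],1],
    [[0,0,0],[0,0,0],1]
  ]
}}

```text
time: 1.65
position: [0.458, -0.2145, 0.3256]
tool_rot: [1.738, 2.616, 0.002]
ft_force: [-0.2, -0.2, -0.2]
grip_width: 0.995
grip_force: 0.0
```

```bash
python3 - <<'E'
from h import *
np.set_printoptions(precision=4,suppress=True)
st=ctrl.get_state();print(st["time"],st["position"],R.from_rotvec(st["tool_rot"]).as_matrix()[:,1],st["joint_positions"],st["ft_force"])
save("wrist","w1")
c=cam("wrist",st); print(proj(c,[.4565,-.218,.17]))
E
```

```text
1.65 [ 0.458  -0.2145  0.3256] [0.9218 0.3876 0.0013] [ 0.9089  0.0196 -0.526   1.7352  0.0089  1.3887  0.7794] [-0.1537 -0.2324 -0.1518]
[[316.5975 247.468 ]]
```

View pics/w1.png

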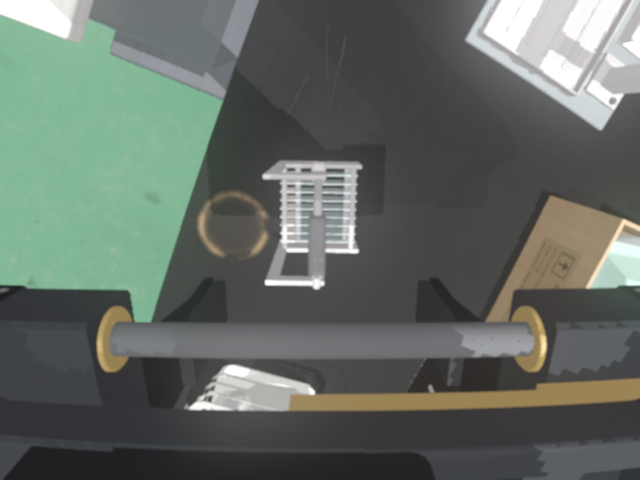

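The wrist view shows the grip at (317,248), within 1 px of the predicted (316.6,247.5), and in line with the tool. I'll descend and grasp.

```bash
python3 -c "
from h import *
plan([.4565,-.218,.211],down(22.5),3,1)"
```

```text
[[[-0.03,-0.02,3.81],[-0.0,0.0,0.01],1],[[-0.03,-0.02,3.81],[-0.0,0.0,0.01],1],[[-0.03,-0.02,3.81],[-0.0,0.0,0.01],1]]
```

Emit:
{"fn": "drive_tool", "kwargs": {
  "motion": [
    [[0,0,4],[0,0,0],1],
    [[0,0,4],[0,0,0],1],
    [[-0.1,0,3.4],[0,0,0],1],
    [[0,0,0],[0,0,0],-1],
    [[0,0,0],[0,0,0],-1],
    [[0,0,0],[0,0,0],-1],
    [[0,0,0],[0,0,0],-1],
    [[0,0,0],[0,0,0],-1],
    [[0,0,0],[0,0,0],-1]
  ],
  "force": 30
}}

```text
time: 2.82
position: [0.4566, -0.2194, 0.2115]
tool_rot: [1.749, 2.61, -0.0]
ft_force: [-0.5, -0.1, 0.2]
grip_width: 0.403
grip_force: 0.0
```

Emit:
{"fn": "drive_tool", "kwargs": {
  "motion": [
    [[0,0,0],[0,0,0],-1],
    [[0,0,0],[0,0,0],-1],
    [[0,0,0],[0,0,0],-1],
    [[0,0,0],[0,0,0],-1],
    [[0,0,0],[0,0,0],-1],
    [[0,0,0],[0,0,0],-1]
  ]
}}

```text
time: 3.58
position: [0.4564, -0.2194, 0.2111]
tool_rot: [-1.749, -2.61, 0.0]
ft_force: [-0.3, -0.1, -1.0]
grip_width: 0.135
grip_force: 30.0
```

```bash
python3 -c "
from h import *
plan([.4565,-.2185,.308],down(22.5),4,-1)
plan([.5284,.1947,.308],down(-5),12,-1,start=([.4565,-.2185,.308],down(22.5)))"
```

```text
[[[0.02,0.01,-2.42],[-0.0,-0.0,-0.04],-1],[[0.02,0.01,-2.42],[-0.0,-0.0,-0.04],-1],[[0.02,0.01,-2.42],[-0.0,-0.0,-0.04],-1],[[0.02,0.01,-2.42],[-0.0,-0.0,-0.04],-1]]
[[[2.95,1.87,0.0],[0.0,0.0,2.29],-1],[[3.02,1.75,0.0],[0.0,0.0,2.29],-1],[[3.09,1.63,0.0],[0.0,0.0,2.29],-1],[[3.15,1.5,0.0],[0.0,0.0,2.29],-1],[[3.21,1.38,0.0],[0.0,0.0,2.29],-1],[[3.26,1.25,0.0],[0.0,0.0,2.29],-1],[[3.31,1.12,0.0],[0.0,0.0,2.29],-1],[[3.35,0.98,0.0],[0.0,0.0,2.29],-1],[[3.39,0.85,0.0],[0.0,0.0,2.29],-1],[[3.42,0.71,0.0],[0.0,0.0,2.29],-1],[[3.45,0.57,0.0],[0.0,0.0,2.29],-1],[[3.47,0.44,0.0],[0.0,0.0,2.29],-1]]
```

Emit:
{"fn": "drive_tool", "kwargs": {
  "motion": [
    [[0,0,-1],[0,0,0],-1],
    [[0,0,-2.5],[0,0,0],-1],
    [[0,0,-3],[0,0,0],-1],
    [[0,0,-2.2],[0,0,0],-1],
    [[0,0,-1],[0,0,0],-1]
  ]
}}

```text
time: 4.2
position: [0.4569, -0.2195, 0.3099]
tool_rot: [1.748, 2.608, -0.0]
ft_force: [0.1, 0.1, -3.6]
grip_width: 0.134
grip_force: 30.0
```

Emit:
{"fn": "drive_tool", "kwargs": {
  "motion": [
    [[2.95,1.85,0],[0,0,2.3],-1],
    [[3.0,1.75,0],[0,0,2.3],-1],
    [[3.1,1.65,0],[0,0,2.3],-1],
    [[3.15,1.5,0],[0,0,2.3],-1],
    [[3.2,1.4,0],[0,0,2.3],-1],
    [[3.25,1.25,0],[0,0,2.3],-1],
    [[3.3,1.1,0],[0,0,2.3],-1],
    [[3.35,1.0,0],[0,0,2.3],-1],
    [[3.4,0.85,0],[0,0,2.3],-1],
    [[3.4,0.7,0],[0,0,2.3],-1],
    [[3.45,0.55,0],[0,0,2.3],-1],
    [[3.45,0.45,0],[0,0,2.2],-1]
  ]
}}

```text
time: 5.7
position: [0.5298, 0.1933, 0.3077]
tool_rot: [-2.321, -2.117, 0.002]
ft_force: [-0.2, -0.3, -1.5]
grip_width: 0.131
grip_force: 30.0
```

Emit:
{"fn": "drive_tool", "kwargs": {
  "motion": [
    [[0,0,0],[0,0,0],-1],
    [[0,0,0],[0,0,0],-1]
  ]
}}

```text
time: 5.95
position: [0.5298, 0.1918, 0.3076]
tool_rot: [-2.319, -2.119, 0.003]
ft_force: [0.7, -0.3, -2.8]
grip_width: 0.136
grip_force: 30.0
```

```bash
python3 - <<'E'
from h import *
np.set_printoptions(precision=4,suppress=True)
st=ctrl.get_state();print(st["time"],st["position"],R.from_rotvec(st["tool_rot"]).as_matrix()[:,1],st["ft_force"],st["torque"])
w=save("wrist","w2");s=save("side","s2");t=save("top","t2")
c=cv2.imread
a=c("pics/w2.png")[0:300];b=c("pics/s2.png")[160:400,110:430]
T=c("pics/t2.png")[120:300,130:370]
H=lambda i:cv2.resize(i,(400,300),interpolation=cv2.INTER_CUBIC)
cv2.imwrite("pics/m2.png",np.vstack([np.hstack([H(b),H(T)]),np.hstack([H(c("pics/w2.png")[:, :]),np.zeros((300,400,3),np.uint8)])]))
E
```

```text
5.95 [0.5298 0.1918 0.3076] [ 0.996  -0.0897 -0.0012] [ 0.6813 -0.3399 -2.8379] [-0.0241 -0.1063 -0.0415]
```

View pics/m2.png

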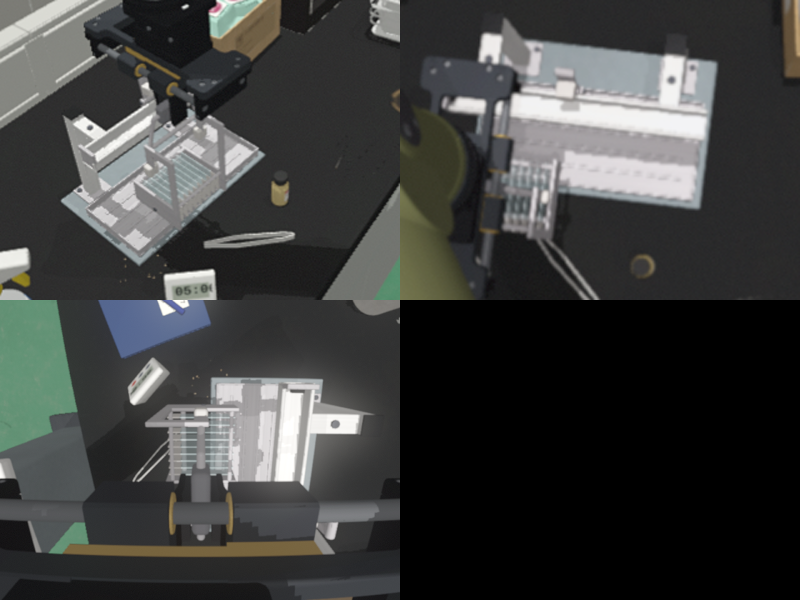

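The montage shows the carrier upright in front of the rail. The wrist view has the rail and its stop end at about (470,130) in full-resolution pixels, and the timer, vial and tweezers haven't moved. I'll zoom in on the wrist view for a close fit.

```bash
python3 - <<'E'
import cv2
i=cv2.imread("pics/w2.png")[105:315,230:510]
cv2.imwrite("pics/w2z.png",cv2.resize(i,(800,600),interpolation=cv2.INTER_CUBIC))
E
```

```text
(no output)
```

View pics/w2z.png

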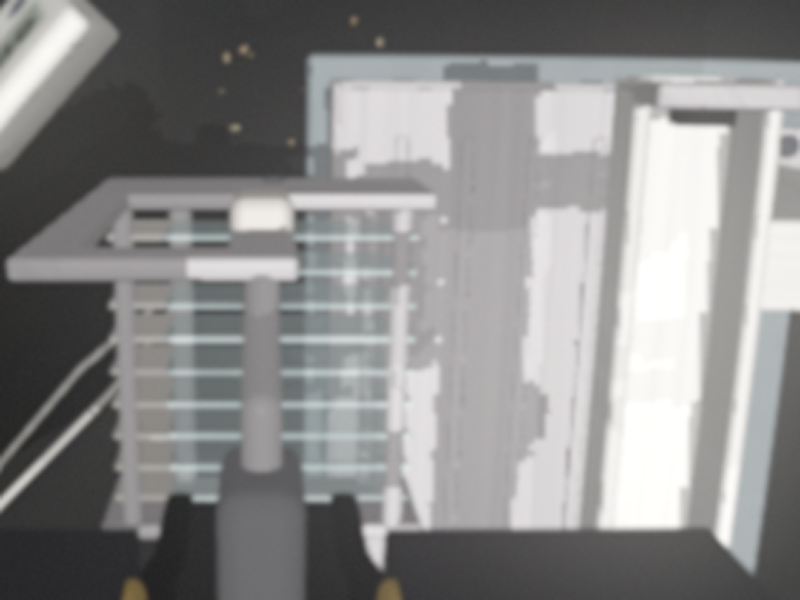

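The zoomed view shows the front lip's outer edge running from (628,85) to (568,525) and the rear wall's top at (775,110) to (722,530). The stop rubber is at (670–735,117) and the +y shoe is at (262,213). I'll project the stand estimate onto the same view and compare.

```bash
cat >> h.py <<'E'
def stand(bay,yaw):
    a=np.radians(yaw); return lambda x,y,z: np.array([bay[0],bay[1],.150])+x*np.array([np.cos(a),np.sin(a),0])+y*np.array([-np.sin(a),np.cos(a),0])+np.array([0,0,z])
E
python3 - <<'E'
from h import *
np.set_printoptions(precision=1,suppress=True)
st=dict(position=[.5298,.1918,.3076],tool_rot=R.from_matrix(down(np.degrees(np.arctan2(-.0897,.996)))).as_rotvec())
c=cam("wrist",st); S=stand((.6237,.1944),-5)
for n,x,z in(("lip out",-.015,.012),("lip in",-.011,.012),("rear floor",.011,0),("rear top in",.011,.018),("rear top out",.015,.018)):
    q=(proj(c,[S(x,y,z) for y in(-.06,-.02,.02,.05)])-[230,105])*2.857
    f=np.polyfit(q[:,1],q[:,0],1); print(n,"at rows 110,320,500:",np.polyval(f,[110,320,500]))
print("rubber face",[((proj(c,S(x,.051,z))[0]-[230,105])*2.857) for x,z in((-.008,.011),(.008,.011))],"plate top",[((proj(c,S(x,y,.026))[0]-[230,105])*2.857) for x in(-.015,.015) for y in(.051,.061)])
# shoe from tool: grip at tool origin
G=stand((.5298,.1918),-5.15)
for y in(.035,.051):
  print("shoe top/bot",[((proj(c,G(x,y,.3076-.053-.08-.150+z))[0]-[230,105])*2.857) for x in(-.006,.006) for z in (.016,0)])
np.set_printoptions(precision=4)
for uv in((628,110),(597,320),(574,500)):print("lip out meas",onz(c,np.array(uv)/2.857+[230,105],.162))
for uv in((776,110),(727,500)):print("rear topmid",onz(c,np.array(uv)/2.857+[230,105],.168))
print("rubber",onz(c,np.array((702,118))/2.857+[230,105],.161))
E
```

```text
lip out at rows 110,320,500: [629.5 611.5 596. ]
lip in at rows 110,320,500: [648.1 629.2 613. ]
rear floor at rows 110,320,500: [726.7 704.1 684.7]
rear top in at rows 110,320,500: [761.8 737.3 716.2]
rear top out at rows 110,320,500: [780.5 755.  733.2]
rubber face [array([657.8, 130.4]), array([730.7, 131.3])] plate top [array([649.2, 134.5]), array([653.1,  83.4]), array([794.1, 136.5]), array([799.4,  85.9])]
shoe top/bot [array([227. , 279.9]), array([229.3, 265.2]), array([289.7, 279.9]), array([287.7, 265.2])]
shoe top/bot [array([226.4, 196. ]), array([228.7, 186.8]), array([290.3, 196. ]), array([288.2, 186.9])]
lip out meas [0.6134 0.2507 0.162 ]
lip out meas [0.6062 0.2057 0.162 ]
lip out meas [0.6006 0.1633 0.162 ]
rear topmid [0.6428 0.2488 0.168 ]
rear topmid [0.6344 0.1624 0.168 ]
rubber [0.6298 0.2478 0.161 ]
```

Emit:
{"fn": "drive_tool", "kwargs": {
  "motion": [
    [[0.2,1.5,0],[0,0,0],-1],
    [[0.2,2.3,0],[0,0,0],-1],
    [[0.1,2.3,0],[0,0,0],-1],
    [[0,2.0,0],[0,0,0],-1],
    [[0,1.2,0],[0,0,0],-1],
    [[0,0,0],[0,0,0],-1],
    [[0,0,0],[0,0,0],-1],
    [[0,0,0],[0,0,0],-1]
  ]
}}

```text
time: 7.1
position: [0.6224, 0.1895, 0.3085]
tool_rot: [2.318, 2.12, -0.0]
ft_force: [-0.5, -0.8, -2.7]
grip_width: 0.137
grip_force: 30.0
```

```bash
python3 - <<'E'
from h import *
np.set_printoptions(precision=4,suppress=True)
st=ctrl.get_state();r=R.from_rotvec(st["tool_rot"]).as_matrix();print(st["time"],st["position"],r[:,1],st["ft_force"])
a=np.radians(-5.3);d=st["position"][:2]-np.array([.6237,.1944]);print("xs,ys",d@[np.cos(a),np.sin(a)],d@[-np.sin(a),np.cos(a)])
save("wrist","w3");save("side","s3")
c=cv2.imread
W=cv2.resize(c("pics/w3.png")[105:345,200:440],(400,400),interpolation=cv2.INTER_CUBIC)
Sd=cv2.resize(c("pics/s3.png")[180:360,140:320],(400,400),interpolation=cv2.INTER_CUBIC)
cv2.imwrite("pics/m3.png",np.hstack([W,Sd]))
E
```

```text
7.1 [0.6224 0.1895 0.3085] [ 0.996  -0.0891  0.0002] [-0.4904 -0.8414 -2.7259]
xs,ys -0.0008490249444921797 -0.0049976328129453605
```

View pics/m3.png

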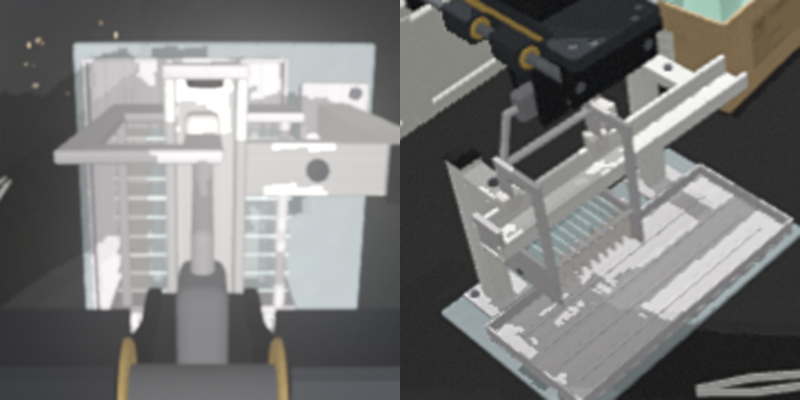

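The shoe is centred at x≈203, between the lip's inner edge at about 180 and the rear wall at about 232. It is short of the stop, and the hooks are over the lip. Now I'll lower it gently.

Emit:
{"fn": "drive_tool", "kwargs": {
  "motion": [
    [[0,0,0.6],[0,0,0],-1],
    [[0,0,0.6],[0,0,0],-1],
    [[0,0,0.4],[0,0,0],-1],
    [[0,0,0.3],[0,0,0],-1],
    [[0,0,0.1],[0,0,0],-1],
    [[0,0,0],[0,0,0],-1]
  ]
}}

```text
time: 7.95
position: [0.6231, 0.1893, 0.2882]
tool_rot: [2.319, 2.119, -0.0]
ft_force: [-0.7, 0.4, -2.4]
grip_width: 0.135
grip_force: 30.0
```

Emit:
{"fn": "drive_tool", "kwargs": {
  "motion": [
    [[0,0,0.1],[0,0,0],-1],
    [[0,0,0.1],[0,0,0],-1],
    [[0,0,0.1],[0,0,0],-1],
    [[0,0,0],[0,0,0],-1]
  ]
}}

```text
time: 8.45
position: [0.6229, 0.1892, 0.2851]
tool_rot: [-2.319, -2.119, 0.0]
ft_force: [-0.3, -0.1, -3.2]
grip_width: 0.135
grip_force: 30.0
```

Emit:
{"fn": "drive_tool", "kwargs": {
  "motion": [
    [[0,0,0.1],[0,0,0],-1],
    [[0,0,0.1],[0,0,0],-1],
    [[0,0,0],[0,0,0],-1]
  ]
}}

```text
time: 8.82
position: [0.6231, 0.1893, 0.2834]
tool_rot: [2.319, 2.119, 0.0]
ft_force: [0.4, 0.2, -1.2]
grip_width: 0.136
grip_force: 30.0
```

Emit:
{"fn": "drive_tool", "kwargs": {
  "motion": [
    [[0,0,0.1],[0,0,0],-1],
    [[0,0,0],[0,0,0],-1]
  ]
}}

```text
time: 9.07
position: [0.6232, 0.1896, 0.2832]
tool_rot: [2.318, 2.119, 0.002]
ft_force: [-0.8, 0.4, 4.5]
grip_width: 0.135
grip_force: 30.0
```

Emit:
{"fn": "drive_tool", "kwargs": {
  "motion": [
    [[0.15,0,-0.05],[0,0,0],-1],
    [[0.15,0,0],[0,0,0],-1],
    [[0.1,0,0],[0,0,0],-1],
    [[0,0,0],[0,0,0],-1]
  ]
}}

```text
time: 9.57
position: [0.624, 0.1919, 0.2832]
tool_rot: [2.319, 2.116, -0.001]
ft_force: [-1.1, -3.4, 5.8]
grip_width: 0.137
grip_force: 30.0
```

Emit:
{"fn": "drive_tool", "kwargs": {
  "motion": [
    [[0.1,0,0],[0,0,0],-1],
    [[0,0,0],[0,0,0],-1]
  ]
}}

```text
time: 9.82
position: [0.6241, 0.1928, 0.2832]
tool_rot: [2.319, 2.116, -0.001]
ft_force: [-1.1, -2.9, 4.7]
grip_width: 0.133
grip_force: 30.0
```

Emit:
{"fn": "drive_tool", "kwargs": {
  "motion": [
    [[0.1,0,-0.03],[0,0,0],-1],
    [[0,0,0],[0,0,0],-1]
  ]
}}

```text
time: 10.07
position: [0.6241, 0.1946, 0.2832]
tool_rot: [2.319, 2.118, 0.0]
ft_force: [0.6, -3.3, 5.0]
grip_width: 0.136
grip_force: 30.0
```

Emit:
{"fn": "drive_tool", "kwargs": {
  "motion": [
    [[0.1,0,0],[0,0,0],-1],
    [[0,0,0],[0,0,0],-1]
  ]
}}

```text
time: 10.32
position: [0.624, 0.1961, 0.2832]
tool_rot: [2.319, 2.119, 0.001]
ft_force: [1.4, -2.3, 4.0]
grip_width: 0.132
grip_force: 30.0
```

Emit:
{"fn": "drive_tool", "kwargs": {
  "motion": [
    [[0.1,0,0],[0,0,0],-1],
    [[0,0,0],[0,0,0],-1]
  ]
}}

```text
time: 10.58
position: [0.6241, 0.1963, 0.2832]
tool_rot: [2.319, 2.118, -0.001]
ft_force: [-0.3, -4.7, 5.7]
grip_width: 0.139
grip_force: 30.0
```

Emit:
{"fn": "drive_tool", "kwargs": {
  "motion": [
    [[0.1,0,0],[0,0,0],-1],
    [[0,0,0],[0,0,0],-1]
  ]
}}

```text
time: 10.82
position: [0.6242, 0.1964, 0.2832]
tool_rot: [2.319, 2.116, -0.003]
ft_force: [-1.4, -6.1, 6.6]
grip_width: 0.134
grip_force: 30.0
```

Emit:
{"fn": "drive_tool", "kwargs": {
  "motion": [
    [[0.1,0,0],[0,0,0],-1],
    [[0,0,0],[0,0,0],-1]
  ]
}}

```text
time: 11.08
position: [0.6243, 0.1966, 0.2833]
tool_rot: [2.319, 2.115, -0.005]
ft_force: [-2.0, -9.0, 7.0]
grip_width: 0.136
grip_force: 30.0
```

Emit:
{"fn": "drive_tool", "kwargs": {
  "motion": [
    [[-0.25,0,0],[0,0,0],-1],
    [[0,0,0],[0,0,0],-1],
    [[0,0,0],[0,0,0],-0.5],
    [[0,0,0],[0,0,0],-0.1],
    [[0,0,0],[0,0,0],0],
    [[0,0,0],[0,0,0],0],
    [[0,0,0],[0,0,0],0],
    [[0,0,0],[0,0,0],0]
  ]
}}

```text
time: 12.08
position: [0.6237, 0.1968, 0.283]
tool_rot: [-2.319, -2.119, -0.0]
ft_force: [0.4, 0.5, 0.3]
grip_width: 0.495
grip_force: 0.0
```

Emit:
{"fn": "drive_tool", "kwargs": {
  "motion": [
    [[0,0,-1],[0,0,0],0],
    [[0,0,-2],[0,0,0],0],
    [[0,0,-2],[0,0,0],0],
    [[0,0,-2],[0,0,0],-1],
    [[-1,0,-1],[0,0,0],-1],
    [[-1.5,0,0],[0,0,0],-1],
    [[-1.5,0,0],[0,0,0],-1],
    [[-2,0,0],[0,0,0],-1],
    [[-2,0,0],[0,0,0],-1]
  ]
}}

```text
time: 13.2
position: [0.6162, 0.1148, 0.3622]
tool_rot: [-2.32, -2.118, 0.002]
ft_force: [0.2, -0.7, 0.6]
grip_width: 0.013
grip_force: 0.0
```

```bash
python3 - <<'E'
from h import *
np.set_printoptions(precision=4,suppress=True)
st=ctrl.get_state();r=R.from_rotvec(st["tool_rot"]).as_matrix();print(st["time"],st["position"],r[:,1],st["ft_force"],st["grip_width"])
save("wrist","w4");save("side","s4")
c=cv2.imread
W=cv2.resize(c("pics/w4.png")[0:400,120:520],(400,400),interpolation=cv2.INTER_CUBIC)
Sd=cv2.resize(c("pics/s4.png")[180:360,140:320],(400,400),interpolation=cv2.INTER_CUBIC)
cv2.imwrite("pics/m4.png",np.hstack([W,Sd]))
cc=cam("wrist",st);S=stand((.6243,.1964),-5.3)
for th in(2.0,1.57):print(th,"tip proj wrist",proj(cc,S(.019-.041*np.cos(th)+.0,-.068,.021+.041*np.sin(th)))-[120,0])
print("tip side", (proj(cam("side"),S(.019-.041*np.cos(2),-.068,.021+.041*np.sin(2)))-[140,180])*400/180+[400,0])
E
```

```text
13.2 [0.6162 0.1148 0.3622] [ 0.9959 -0.0909 -0.0013] [ 0.1615 -0.7476  0.5969] 0.012724503414545117
2.0 tip proj wrist [[256.8471 224.0051]]
1.57 tip proj wrist [[231.1312 225.3365]]
tip side [[577.2938  82.9428]]
```

View pics/m4.png

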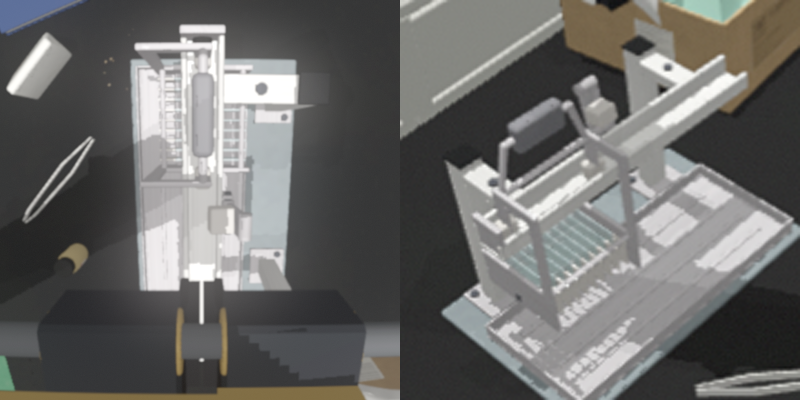

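Both shoes sit in the channel against the stop, and the carrier is upright with the grip at (203,115) in the left panel. The keeper is still up, with its tongue at (222,218). Next I'll go behind the flap with the fingers closed.

Emit:
{"fn": "drive_tool", "kwargs": {
  "motion": [
    [[0.4,2,0],[0,0,0],-1],
    [[0,2.5,0],[0,0,0],-1],
    [[0,2.2,0],[0,0,0],-1],
    [[0,0,2],[0,0,0],-1],
    [[0,0,3],[0,0,0],-1],
    [[0,0,3],[0,0,0],-1],
    [[0,0,2.2],[0,0,0],-1],
    [[0,0,0],[0,0,0],-1]
  ]
}}

```text
time: 14.3
position: [0.6814, 0.1148, 0.2579]
tool_rot: [-2.316, -2.118, 0.007]
ft_force: [-0.1, -0.8, 0.2]
grip_width: 0.005
grip_force: 0.0
```

Emit:
{"fn": "drive_tool", "kwargs": {
  "motion": [
    [[-0.2,-1,0],[0,0,0],-1],
    [[0,-1,0],[0,0,0],-1],
    [[0,-1,0],[0,0,0],-1],
    [[0,-1,0],[0,0,0],-1],
    [[0,-0.8,0],[0,0,0],-1],
    [[0,-0.7,0],[0,0,0],-1],
    [[0,0,0],[0,0,0],-1]
  ]
}}

```text
time: 15.18
position: [0.6281, 0.118, 0.2611]
tool_rot: [2.319, 2.12, -0.001]
ft_force: [-0.2, -0.2, 0.1]
grip_width: 0.008
grip_force: 0.0
```

Emit:
{"fn": "drive_tool", "kwargs": {
  "motion": [
    [[0,-0.8,0],[0,0,0],-1],
    [[0,-0.7,0.3],[0,0,0],-1],
    [[0,0,0.4],[0,0,0],-1],
    [[0,0,0.4],[0,0,0],-1],
    [[0,0,0.3],[0,0,0],-1],
    [[0,0,0],[0,0,0],-1]
  ]
}}

```text
time: 15.92
position: [0.6136, 0.1192, 0.2465]
tool_rot: [-2.319, -2.119, 0.001]
ft_force: [-0.3, 0.1, 0.4]
grip_width: 0.007
grip_force: 0.0
```

Emit:
{"fn": "drive_tool", "kwargs": {
  "motion": [
    [[0,0,0.15],[0,0,0],-1],
    [[0,0,0.15],[0,0,0],-1],
    [[0,0,0],[0,0,0],-1]
  ]
}}

```text
time: 16.3
position: [0.6137, 0.1193, 0.2439]
tool_rot: [2.319, 2.119, -0.0]
ft_force: [-0.5, 0.3, -0.5]
grip_width: 0.007
grip_force: 0.0
```

Emit:
{"fn": "drive_tool", "kwargs": {
  "motion": [
    [[0,0,0.1],[0,0,0],-1],
    [[0,0,0],[0,0,0],-1]
  ]
}}

```text
time: 16.55
position: [0.6137, 0.1193, 0.2432]
tool_rot: [2.319, 2.119, 0.0]
ft_force: [-1.2, -0.4, 1.6]
grip_width: 0.006
grip_force: 0.8
```

Emit:
{"fn": "drive_tool", "kwargs": {
  "motion": [
    [[0,0,0.1],[0,0,0],-1],
    [[0,0,0],[0,0,0],-1]
  ]
}}

```text
time: 16.8
position: [0.6138, 0.1193, 0.2431]
tool_rot: [2.318, 2.119, 0.0]
ft_force: [-2.1, -2.1, 6.8]
grip_width: 0.01
grip_force: 3.0
```

Emit:
{"fn": "drive_tool", "kwargs": {
  "motion": [
    [[0,0,0.1],[0,0,0],-1],
    [[0,0,0],[0,0,0],-1],
    [[0,0,-1.5],[0,0,0],-1],
    [[0,0,-3],[0,0,0],-1],
    [[0,0,-4],[0,0,0],-1],
    [[-3,0,-4],[0,0,0],-1],
    [[-4,-3,0],[0,0,0],-1],
    [[-4,-4,0],[0,0,0],-1],
    [[0,0,0],[0,0,0],-1]
  ]
}}

```text
time: 17.92
position: [0.5322, 0.012, 0.3664]
tool_rot: [2.324, 2.109, -0.005]
ft_force: [0.4, -1.0, 0.5]
grip_width: 0.007
grip_force: 0.0
```

```bash
python3 - <<'E'
from h import *
print(ctrl.get_state()["time"])
save("side","s5");save("wrist","w5");save("top","t5")
c=cv2.imread
Sd=cv2.resize(c("pics/s5.png")[190:340,150:300],(400,400),interpolation=cv2.INTER_CUBIC)
W=cv2.resize(c("pics/w5.png")[0:400,120:520],(400,400))
cv2.imwrite("pics/m5.png",np.hstack([W,Sd]))
E
```

```text
17.925
```

View pics/m5.png

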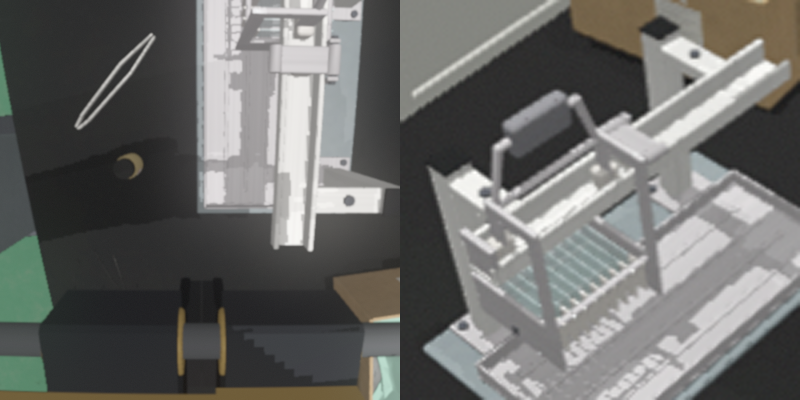

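The keeper lies flat across the channel at (300,58) in the left panel. The carrier is seated against the stop and upright, and the robot is clear, so I'm handing in.

```bash
python3 -c "
from bench import ctrl
print(ctrl.close_job())"
```

```text
the job is handed in; nothing more can be done
None
```

The carrier hangs upright with both shoes in the channel against the end stop, the keeper is pressed fully down behind it, and the timer, vial and tweezers were not touched; I handed the job in at about 18 s.

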